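# Add the third carton to the row and close the end stop

### The job

Pick up the slim upright carton that stands loose on the table, the one of the same shape and size as the two already in the metal cradle, and stand it upright in the cradle between them and the sliding end stop, turned the same way as its neighbours. Then push the end stop along so that all three cartons stand in one snug row against the fixed end wall, and let go.

Things in the scene. Friction and masses are not known exactly. Their poses are not given: they have to be found in the camera images.
- carton_center (a point): Centre of the loose slim cardboard carton to add: 120 mm long (its x), 45 mm thick (its y), 110 mm tall (z up), 0.2 to 0.4 kg, rigid, standing on the table; the point is half-way up (55 mm). A half turn changes nothing. The other loose cartons, a 90 mm cube and a low one 45 mm tall, are not wanted.
- rack: Fixed metal cradle: base plate 150 (x) by 400 (y) by 12 mm thick, open along both long sides. Origin: centre of its underside, on the table. Cartons stand on the plate on its centre line x = 0, 45 mm thickness along y. Fixed end wall at the +y end: inner face at y = +170 mm, 112 mm tall. The end stop slides along y.
- row_center (a point): Centre (55 mm above its underside) of the outer, nearer the stop, of the two loose cartons already in the cradle; size and axes as the carton to add. The inner one stands between it and the wall, with gaps of some mm that pushing closes. In the snug row this point is at y = +102 mm of the cradle, the added carton's at +57 mm.
- stop_grip (a point): Grip point on the stop's upright post, 20 mm square, 20 mm below its top and 105 mm above the table. The stop's pushing face, a plate 140 mm wide, 10 thick, to 102 mm above the table, is 50 mm to +y of it (30 mm free between). Slides along the cradle's y with 3 N friction, stays where left. Starts at y = -140 to -110 mm of the cradle; -15 mm when snug. Pinch from above or push.
There are look-alikes about, which are no part of the job. What is shaped like the part that bears carton_center but purple is not meant.

How it is judged:
By the outcome, as a careful person would: the job done as asked, in the order asked, and still so for the second after the job is handed in, with the robot touching nothing.
It also fails if it takes over 46 s, if anything falls off the work surface, if the arm or the gripper's body presses on something with over 40 N, if the wrist force passes 120 N, or if a joint passes its speed limit or range.

### The arm

A 6-joint arm with a two-finger parallel gripper is mounted at the origin on the work surface. World frame = base frame: x ahead of the robot, y to its left, z up, the work surface at z = 0. Lengths are in m, angles in rad, forces in N, time in s.
With the tool pointing down it reaches from about 0.35 to 0.975 m from the base axis. Payload 4.9 kg.
Tool frame: the origin (TCP) lies midway between the tips of the shut fingers; the grasp point (between the pads) lies 19 mm behind it; y points along the fingers, z is the direction in which the jaws open and shut, and the axes are right-handed (so a half turn about y gives the same grasp; the last joint's range is limited). The gripper opens to 85 mm and grips with 20 to 120 N. Pads are 22 mm wide; open, the fingers measure 114 mm over their backs; the gripper's body (76 mm by 85 mm) begins 54 mm behind the grasp point. The pads swing forward as they close: fully open they stand 13 mm farther back than shut.
Start: joints at [1.167, 0.053, 1.613, -0, 1.476, -0.119], TCP at [0.176, 0.6, 0.231] pointing down, gripper open.
Joint ranges: [-3.01, 3.01], [-1.01, 2.22], [0.06, 2.58], [-1.02, 4.17], [0.09, 2.62], [-3.14, 3.14]. Speed limits (rad/s): [2.57, 2.57, 3.14, 3.14, 3.14, 3.14].

### API

Orientations are given as a unit quaternion [w, x, y, z].
In Python, from plant import * gives the robot as it stands.
- The arm moves only by the shell command python3 -m crank 'ROWS'. ROWS is JSON, a list that holds one entry, the list of rows, each a list of 5 numbers: the gripper command: -1 is shut, 1 is fully open, values between are in proportion, then the shift along the tool's x, y, z in cm, then the turn about the tool's y in degrees. In form: [[[jaw, dx, dy, dz, twist], ...]]. A call has 1 to 8 rows; each row shifts and turns the commanded pose from where the row before left it, along the tool's axes as they then stand; what a row does not reach is not made up. A row lasts 1/8 s, in which the tool goes at most 62.5 mm and 10.7 degrees, less where a joint would pass 70% of its speed; a pose out of reach is approached as far as the arm can. A call with a gripper value outside its range is refused whole. The fingers move at their own pace and stop on an object; the grip force is fixed at half the most. Time passes only in rows, so rows that do not move let the fingers close. It gives the time, the measured TCP pose, the force and the opening at its end, in the units of the state.
- state(): the state, without advancing time (a new reading comes with each control period).
- grab_frame(name): name is "side" or "top" or "wrist"; returns a dict with "frame" (400x640x3 uint8, red, green, blue), "fx", "fy", "cx", "cy" (pixels), "D" ([k1, k2, p1, p2, k3] as OpenCV has them; the pictures are not rectified), "pose" (4x4, takes a point from camera to world coordinates). Camera axes: x right, y up, looking along -z (the intrinsics and any distortion apply to the point x, -y, -z); pixel columns grow to the right and rows downward; lengths in m; the calibration is good to about 2 mm. A picture is of the moment at which its call begins. There is no depth.
- job_done(): hands the job in, once; it reports no verdict.
The state is a dict: "time": time; "joint_pos": joint angles; "joint_vel": joint speeds; "joint_efforts": joint torques, N m; "tool_pos": TCP position; "tool_rot": TCP orientation; "contact_force": force on the tool from outside, world axes, zero at the start; "ft_torque": the same for the moment, N m; "gripper_width": opening from 0.0 (shut) to 1.0 (fully open).
Only numpy, scipy, OpenCV 4.12 (cv2) and the standard library are available. Lean on these libraries where they do the work, as an engineer would, in place of code of your own. Each camera call takes 0.05 s, during which the arm holds its last target.

## Working session

There is one attempt and no reset: what is moved stays moved. The work goes in short steps, Python scripts to look and compute and a shell command to move; the robot and the scene stay as the last step left them, time stands still between calls to the robot, and variables do not carry over. Pictures are saved under pics/ and viewed, and the job is handed in when it is done.

```bash
mkdir -p pics; ls; python3 - <<'E'
from plant import *
import cv2,json,numpy as np
s=state();print({k:np.round(v,4).tolist() for k,v in s.items()})
for n in ["side","top","wrist"]:
    f=grab_frame(n);cv2.imwrite(f"pics/{n}0.png",f["frame"][:,:,::-1])
    print(n,f["fx"],f["fy"],f["cx"],f["cy"],f["D"],np.round(f["pose"],4).tolist())
    import pickle;pickle.dump(f,open(f"pics/{n}0.pkl","wb"))
E
```

```text
pics
{'time': 0.0, 'joint_pos': [1.167, 0.0534, 1.6143, 0.0, 1.476, -0.119], 'joint_vel': [0.0005, 0.0004, -0.0017, 0.0014, -0.0012, -0.0001], 'joint_efforts': [0.0009, -39.3698, -37.0169, -0.0002, 0.0075, 0.0], 'tool_pos': [0.1753, 0.5993, 0.2301], 'tool_rot': [-0.6993, 0.7006, -0.1005, 0.1001], 'contact_force': [0.0413, 0.3786, -0.2347], 'ft_torque': [-0.0479, 0.0076, -0.0], 'gripper_width': 0.9982}
side 408.43951024730933 408.43951024730933 317.8295904675316 198.81732457530111 [-0.06154826  0.          0.          0.          0.        ] [[0.7113, 0.4753, -0.5178, -0.1682], [-0.7027, 0.5002, -0.506, -0.6575], [0.0185, 0.7238, 0.6898, 0.8944], [0.0, 0.0, 0.0, 1.0]]
top 484.24994490581577 484.24994490581577 324.0451093887343 206.45416183802507 [0.0052373 0.        0.        0.        0.       ] [[0.0181, 0.9826, -0.185, 0.1975], [-0.9997, 0.0204, 0.0103, -0.0634], [0.0139, 0.1848, 0.9827, 1.2895], [0.0, 0.0, 0.0, 1.0]]
wrist 351.5636734574588 351.5636734574588 317.99609590885206 202.78391264210424 [-0.03173811  0.          0.          0.          0.        ] [[0.2808, -0.9124, -0.2978, 0.0988], [0.9598, 0.2661, 0.0897, 0.6225], [-0.0026, -0.311, 0.9504, 0.3729], [0.0, 0.0, 0.0, 1.0]]
```

View pics/side0.png

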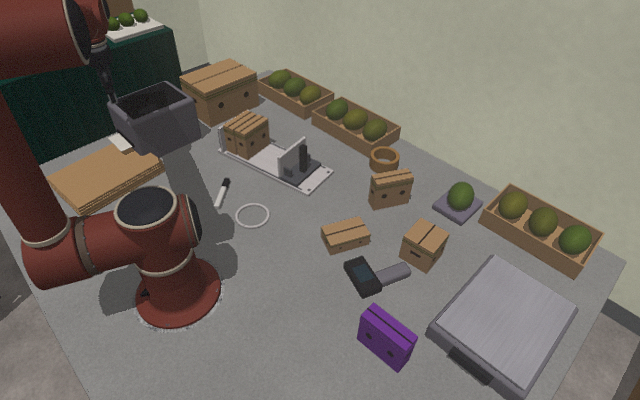

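View pics/top0.png

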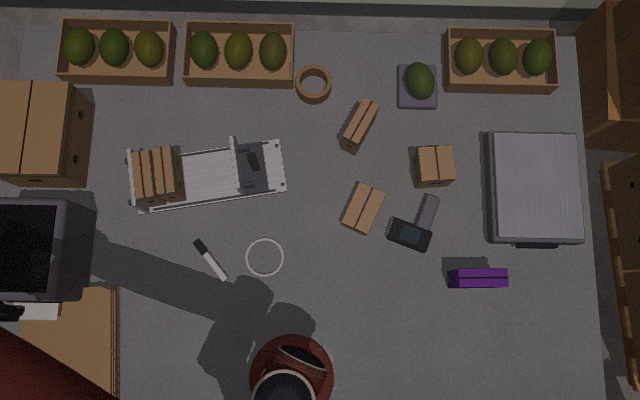

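View pics/wrist0.png

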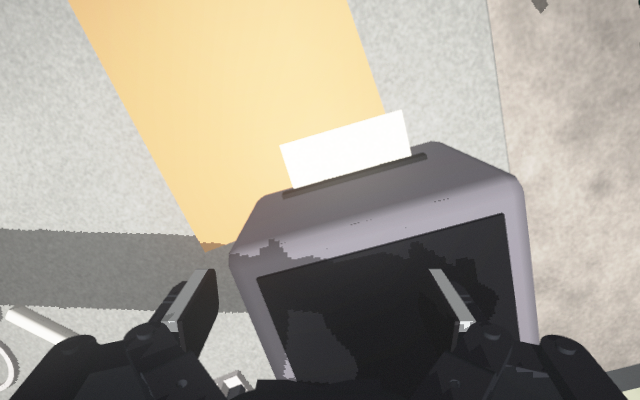

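The top view shows the cradle at (130..285, 140..212), with the stop at about (250,165). The slim carton's top is near (362,122), the low carton at (362,208), the cube at (435,165) and the purple look-alike at (480,277). I'll enlarge these areas next.

```bash
python3 - <<'E'
import cv2
t=cv2.imread("pics/top0.png");s=cv2.imread("pics/side0.png")
def c(im,x0,y0,w,h,k,n):
    cv2.imwrite(n,cv2.resize(im[y0:y0+h,x0:x0+w],None,fx=k,fy=k,interpolation=cv2.INTER_CUBIC))
c(t,115,125,190,100,4,"pics/c1.png")
c(t,330,85,60,75,8,"pics/c2.png")
c(s,210,100,130,100,6,"pics/c3.png")
c(s,360,160,60,55,10,"pics/c4.png")
E
```

```text
(no output)
```

View pics/c1.png

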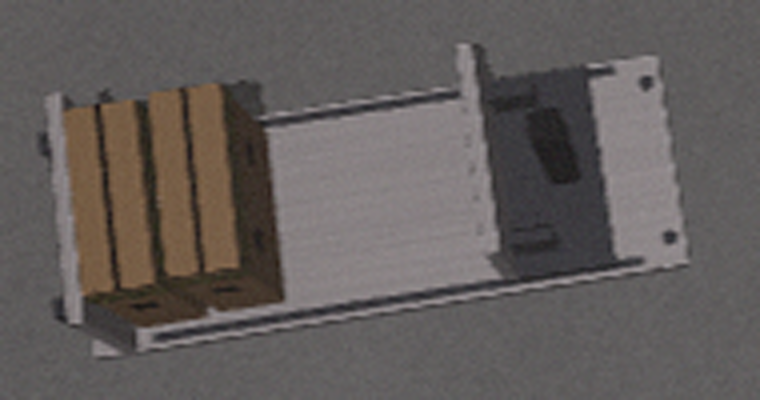

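View pics/c2.png

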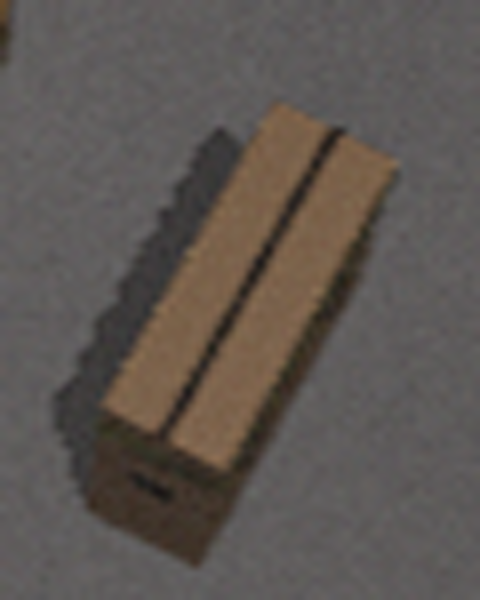

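View pics/c3.png

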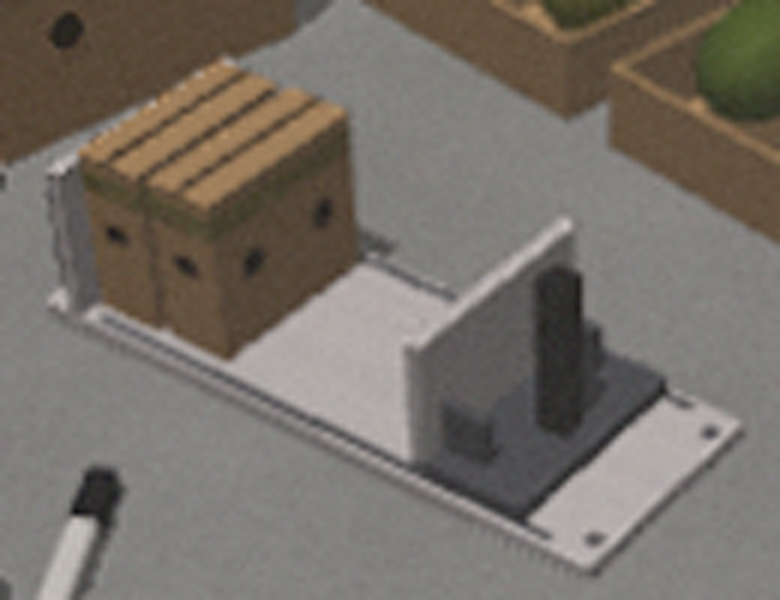

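View pics/c4.png

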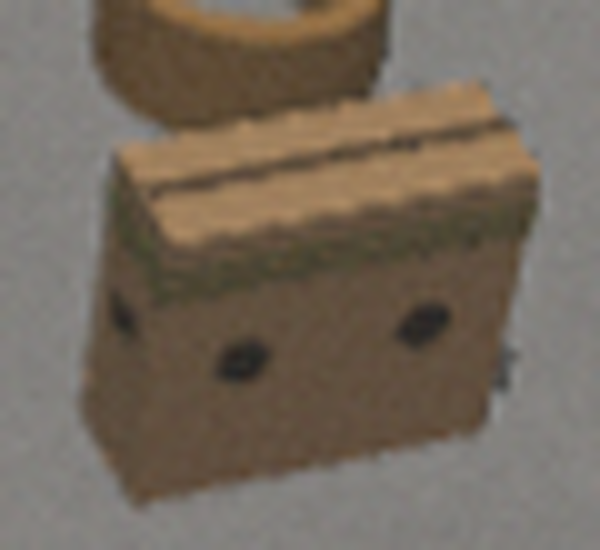

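The slim carton's top corners in the top crop are (275,103), (400,165), (228,472) and (103,405). I'll fit the poses from both views.

```bash
cat > h.py <<'E'
import numpy as np,cv2,pickle
from scipy.optimize import least_squares
def load(n): return pickle.load(open(f"pics/{n}.pkl","rb"))
def proj(f,P):
    P=np.atleast_2d(P).astype(float);T=np.linalg.inv(f["pose"]);c=P@T[:3,:3].T+T[:3,3]
    c=c*[1,-1,-1]
    K=np.array([[f["fx"],0,f["cx"]],[0,f["fy"],f["cy"]],[0,0,1]])
    return cv2.projectPoints(c,np.zeros(3),np.zeros(3),K,np.array(f["D"]))[0][:,0]
def ray(f,uv,z):
    K=np.array([[f["fx"],0,f["cx"]],[0,f["fy"],f["cy"]],[0,0,1]])
    n=cv2.undistortPoints(np.array(uv,float).reshape(-1,1,2),K,np.array(f["D"]))[:,0]
    d=np.c_[n[:,0],-n[:,1],-np.ones(len(n))]@f["pose"][:3,:3].T
    o=f["pose"][:3,3];return o+d*((z-o[2])/d[:,2])[:,None]
def crop(p,x0,y0,k): return (np.array(p,float)+.5)/k-.5+[x0,y0]
def R(a): return np.array([[np.cos(a),-np.sin(a)],[np.sin(a),np.cos(a)]])
def pts(x,y,a,L):
    L=np.array(L,float);return np.c_[L[:,:2]@R(a).T+[x,y],L[:,2]]
E
python3 - <<'E'
from h import *
t=load("top0");s=load("side0")
w=lambda r:np.round(r*1000,1).tolist()
A=crop([(275,103),(400,165),(228,472),(103,405)],330,85,8)
r=ray(t,A,.11);print("carton top",w(r[:,:2]),"mean",w(r.mean(0)))
B=crop([(115,152),(487,85),(540,172),(175,245)],360,160,10)
r2=ray(s,B,.11);print("carton side",w(r2[:,:2]),w(r2.mean(0)))
B0=crop([(140,503),(485,430),(83,400)],360,160,10);print("side bottom",w(ray(s,B0,0)[:,:2]))
A0=crop([(90,505),(198,565)],330,85,8);print("top bottom",w(ray(t,A0,0)[:,:2]))
C=crop([(657,57),(690,262)],115,125,4);print("rack -y end (z12)",w(ray(t,C,.012)[:,:2]))
D=crop([(742,425),(590,568),(52,298)],210,100,6);print("rack side",w(ray(s,D,.012)[:,:2]))
E=crop([(188,86),(220,83),(240,265),(203,277)],115,125,4);print("outer top(inner line..)",w(ray(t,E,.122)[:,:2]))
F=crop([(527,110),(562,108),(580,182),(555,184)],115,125,4);print("post?",w(ray(t,F,.125)[:,:2]))
G=crop([(540,272),(580,268),(560,263)],210,100,6);print("post side z125",w(ray(s,G,.125)[:,:2]))
H=crop([(457,45),(470,43),(500,275)],115,125,4);print("plate top z102",w(ray(t,H,.102)[:,:2]))
I=crop([(410,345),(573,222)],210,100,6);print("plate side z102",w(ray(s,I,.102)[:,:2]))
J=crop([(210,212),(350,112),(80,155),(225,62)],210,100,6);print("row side z122",w(ray(s,J,.122)[:,:2]))
E
```

```text
carton top [[709.0, -173.9], [688.7, -214.3], [584.0, -159.3], [605.4, -119.3]] mean [646.8, -166.7, 110.0]
carton side [[608.9, -117.4], [716.6, -175.5], [694.8, -210.9], [589.4, -156.5]] [652.4, -165.1, 110.0]
side bottom [[593.7, -155.8], [698.7, -210.8], [616.3, -113.5]]
top bottom [[607.1, -120.4], [586.3, -158.0]]
rack -y end (z12) [[624.7, 51.0], [480.8, 23.7]]
rack side [[630.0, 52.9], [486.2, 26.4], [416.5, 418.6]]
outer top(inner line..) [[562.2, 332.9], [564.6, 313.2], [448.6, 292.1], [440.6, 314.1]]
post? [[550.5, 120.6], [552.3, 98.8], [505.0, 85.6], [503.3, 101.0]]
post side z125 [[541.5, 123.0], [559.3, 111.1], [554.7, 121.6]]
plate top z102 [[599.6, 170.9], [601.2, 162.7], [450.0, 135.9]]
plate side z102 [[469.3, 145.7], [608.1, 168.2]]
row side z122 [[450.9, 290.2], [570.3, 315.3], [431.7, 385.3], [551.2, 408.1]]
```

```bash
cat > go.py <<'E'
import sys,numpy as np
from plant import *
from scipy.spatial.transform import Rotation as Ro
# args: x y z yaw(deg) of jaw axis
s=state();q=np.array(s["tool_rot"]);M=Ro.from_quat(q[[1,2,3,0]]).as_matrix()
p=np.array(s["tool_pos"])
print("t",round(s["time"],2),"pos",np.round(p,4),"F",np.round(s["contact_force"],1),"w",round(s["gripper_width"],3),"q",np.round(s["joint_pos"],2))
print("tool x",np.round(M[:,0],3),"y",np.round(M[:,1],3),"z",np.round(M[:,2],3))
yaw=np.degrees(np.arctan2(M[1,2],M[0,2]));print("jaw yaw",round(yaw,2))
if len(sys.argv)>3:
    g=np.array([float(a) for a in sys.argv[1:4]])
    print("delta now-axes cm",np.round(M.T@(g-p)*100,2))
    if len(sys.argv)>4:
        ty=float(sys.argv[4]);d=(ty-yaw+90)%180-90
        tw=-d if M[2,1]<0 else d
        print("twist about tool y",round(tw,2)," (q6 alt +-180)")
        M2=M@Ro.from_rotvec([0,np.radians(tw),0]).as_matrix()
        print("after twist jaw yaw",round(np.degrees(np.arctan2(M2[1,2],M2[0,2])),2),"delta cm",np.round(M2.T@(g-p)*100,2))
E
python3 go.py 0.65 -0.166 0.33 62
```

```text
t 0.15 pos [0.1754 0.5994 0.2303] F [-0.3  0.2 -0. ] w 1.0 q [ 1.17  0.05  1.61  0.    1.48 -0.12]
tool x [ 0.96  -0.281 -0.   ] y [-0.001 -0.001 -1.   ] z [ 0.281  0.96  -0.002]
jaw yaw 73.68
delta now-axes cm [ 67.05  -9.89 -60.14]
twist about tool y 11.68  (q6 alt +-180)
after twist jaw yaw 62.0 delta cm [ 77.84  -9.89 -45.31]
```

```bash
python3 -m crank '[[[1,0,-5,0,0],[1,0,-5,0,0],[1,4.47,0,-4.0,0],[1,4.47,0,-4.0,0],[1,4.47,0,-4.0,0],[1,4.47,0,-4.0,0],[1,4.47,0,-4.0,0],[1,4.47,0,-4.0,0]]]'; python3 go.py 0.65 -0.166 0.33 62
```

```text
time: 1.15
tool_pos: [0.3661, 0.2924, 0.3311]
tool_rot: [0.7, -0.7, 0.1, -0.1]
contact_force: [0.1, 0.3, 0.6]
gripper_width: 1.003
t 1.15 pos [0.3661 0.2924 0.3311] F [0.1 0.3 0.6] w 1.003 q [ 0.51 -0.37  1.83 -0.    1.69 -0.77]
tool x [ 0.96  -0.281  0.   ] y [ 0.  0. -1.] z [0.281 0.96  0.   ]
jaw yaw 73.71
delta now-axes cm [ 40.11   0.11 -36.03]
twist about tool y 11.71  (q6 alt +-180)
after twist jaw yaw 62.0 delta cm [ 46.59   0.11 -27.14]
```

```bash
python3 -m crank '[[[1,4.45,0,-4.0,0],[1,4.45,0,-4.0,0],[1,4.45,0,-4.0,0],[1,4.45,0,-4.0,0],[1,4.45,0,-4.0,0],[1,4.45,0,-4.0,0],[1,4.45,0,-4.0,0],[1,4.45,0,-4.0,0]]]'; python3 -m crank '[[[1,4.4,0,-4.0,0],[1,0,0,0,5.85],[1,0,0,0,5.85],[1,0,0,0,0]]]'; python3 go.py 0.65 -0.166 0.33 62
python3 - <<'E'
from plant import *
import cv2,pickle
for n in ["wrist","top"]:
    f=grab_frame(n);cv2.imwrite(f"pics/{n}1.png",f["frame"][:,:,::-1]);pickle.dump(f,open(f"pics/{n}1.pkl","wb"))
E
```

```text
time: 2.15
tool_pos: [0.618, -0.1148, 0.3309]
tool_rot: [0.7, -0.7, 0.101, -0.1]
contact_force: [0.4, 1.3, 0.1]
gripper_width: 1.0
time: 2.65
tool_pos: [0.6482, -0.1639, 0.3306]
tool_rot: [0.686, -0.686, 0.171, -0.17]
contact_force: [-0.5, -0.0, -0.4]
gripper_width: 1.0
t 2.65 pos [ 0.6482 -0.1639  0.3306] F [-0.5 -0.  -0.4] w 1.0 q [-0.36  0.12  1.38  0.    1.64 -1.44]
tool x [ 0.883 -0.469 -0.001] y [-0.001  0.    -1.   ] z [ 0.469  0.883 -0.   ]
jaw yaw 62.04
delta now-axes cm [ 0.25  0.06 -0.1 ]
twist about tool y 0.04  (q6 alt +-180)
after twist jaw yaw 62.0 delta cm [ 0.25  0.06 -0.1 ]
```

View pics/wrist1.png

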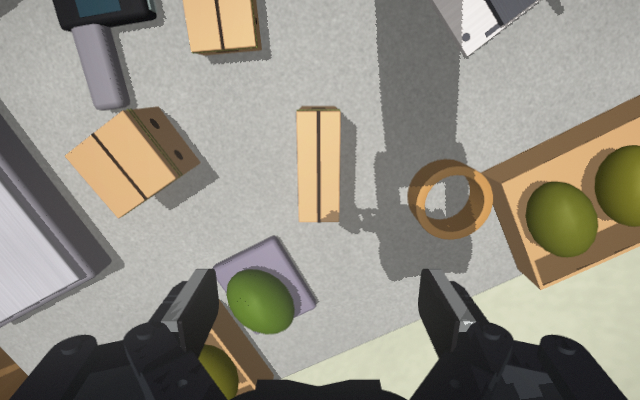

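The slim carton's top has corners at about (297,111), (340,110), (340,222) and (299,222). It is square to the image and centred between the fingers.

```bash
python3 - <<'E'
from h import *
f=load("wrist1")
r=ray(f,[(297,111),(340,110),(340,222),(298.5,222)],.11)
print(np.round(r*1000,1),np.round(r.mean(0)*1000,1))
a=(r[2]+r[3]-r[0]-r[1])/2;print(np.linalg.norm(a),np.degrees(np.arctan2(a[1],a[0])))
b=(r[1]+r[2]-r[0]-r[3])/2;print(np.linalg.norm(b),np.degrees(np.arctan2(b[1],b[0])))
E
```

```text
[[ 586.9 -155.1  110. ]
 [ 606.3 -116.5  110. ]
 [ 713.6 -170.9  110. ]
 [ 692.1 -211.5  110. ]] [ 649.7 -163.5  110. ]
0.11981276415245083 -27.530167102609344
0.044556151768756165 62.683354859557674
```

```bash
python3 -m crank '[[[1,0.2,6,-0.05,-0.3],[1,0,6,0,0],[1,0,6,0,0],[1,0,5,0,0],[1,0,3,0,0],[1,0,1.2,0,0],[0.0,0,0,0,0],[-1,0,0,0,0]]]'; python3 -m crank '[[[-1,0,0,0,0],[-1,0,0,0,0],[-1,0,0,0,0],[-1,0,0,0,0]]]'; python3 go.py 0.65 -0.165 0.058 62.3
```

```text
time: 3.75
tool_pos: [0.6513, -0.1656, 0.0617]
tool_rot: [-0.686, 0.687, -0.168, 0.171]
contact_force: [0.4, 0.1, 0.7]
gripper_width: 0.603
time: 4.25
tool_pos: [0.6515, -0.1656, 0.062]
tool_rot: [-0.686, 0.687, -0.168, 0.171]
contact_force: [-0.4, 0.7, 6.6]
gripper_width: 0.519
t 4.25 pos [ 0.6515 -0.1656  0.062 ] F [-0.4  0.7  6.6] w 0.519 q [-0.36  0.31  1.62  0.    1.21 -1.45]
tool x [ 0.885 -0.465  0.004] y [ 0.004 -0.001 -1.   ] z [0.465 0.885 0.001]
jaw yaw 62.29
delta now-axes cm [-0.17  0.4  -0.02]
twist about tool y -0.01  (q6 alt +-180)
after twist jaw yaw 62.3 delta cm [-0.17  0.4  -0.02]
```

```bash
python3 -m crank '[[[-1,0,-2,0,0],[-1,0,-6,0,0],[-1,0,-6,0,0],[-1,0,-6,0,0],[-1,0,0,0,0]]]'; python3 go.py 0.5202 0.2323 0.26 100.3
```

```text
time: 4.88
tool_pos: [0.6525, -0.1662, 0.2685]
tool_rot: [-0.686, 0.687, -0.165, 0.174]
contact_force: [0.0, 0.0, -2.8]
gripper_width: 0.519
t 4.88 pos [ 0.6525 -0.1662  0.2685] F [ 0.   0.  -2.8] w 0.519 q [-0.36  0.14  1.46 -0.    1.53 -1.45]
tool x [ 0.885 -0.465  0.013] y [ 0.013 -0.005 -1.   ] z [0.465 0.885 0.002]
jaw yaw 62.28
delta now-axes cm [-30.26   0.49  29.12]
twist about tool y -38.02  (q6 alt +-180)
after twist jaw yaw 100.3 delta cm [-5.9   0.49 41.58]
```

```bash
python3 -m crank '[[[-1,0,0,0,-9.5],[-1,0,0,0,-9.5],[-1,0,0,0,-9.5],[-1,0,0,0,-9.5],[-1,-0.84,0,5.9,0],[-1,-0.84,0,5.9,0],[-1,-0.84,0,5.9,0],[-1,0,0,0,0]]]'; python3 go.py 0.5202 0.2323 0.26 100.3
python3 - <<'E'
from plant import *
import cv2,pickle
for n in ["wrist"]:
    f=grab_frame(n);cv2.imwrite(f"pics/{n}2.png",f["frame"][:,:,::-1]);pickle.dump(f,open(f"pics/{n}2.pkl","wb"))
E
```

```text
time: 5.88
tool_pos: [0.5912, 0.008, 0.2576]
tool_rot: [0.705, -0.704, -0.064, 0.066]
contact_force: [0.1, 0.4, -3.1]
gripper_width: 0.52
t 5.88 pos [0.5912 0.008  0.2576] F [ 0.1  0.4 -3.1] w 0.52 q [-0.11 -0.04  1.66  0.    1.52 -1.87]
tool x [ 0.983  0.183 -0.003] y [-0.004  0.001 -1.   ] z [-0.183  0.983  0.002]
jaw yaw 100.57
delta now-axes cm [-2.86 -0.19 23.35]
twist about tool y 0.27  (q6 alt +-180)
after twist jaw yaw 100.3 delta cm [-2.97 -0.19 23.33]
```

View pics/wrist2.png

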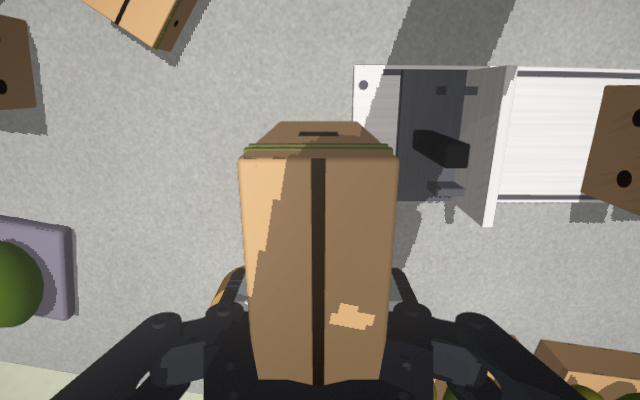

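The view shows the cradle's open end with its plate corner at (354,66). Its rails are at about y=70 and y=203, the stop post top is near (458,152), the stop plate's top runs from (515,66) to (487,226), and the outer carton's face is at x≈600.

```bash
python3 - <<'E'
import cv2
im=cv2.imread("pics/wrist2.png")
cv2.imwrite("pics/c5.png",cv2.resize(im[45:245,340:640],None,fx=2.66,fy=2.66,interpolation=cv2.INTER_CUBIC))
E
```

```text
(no output)
```

View pics/c5.png

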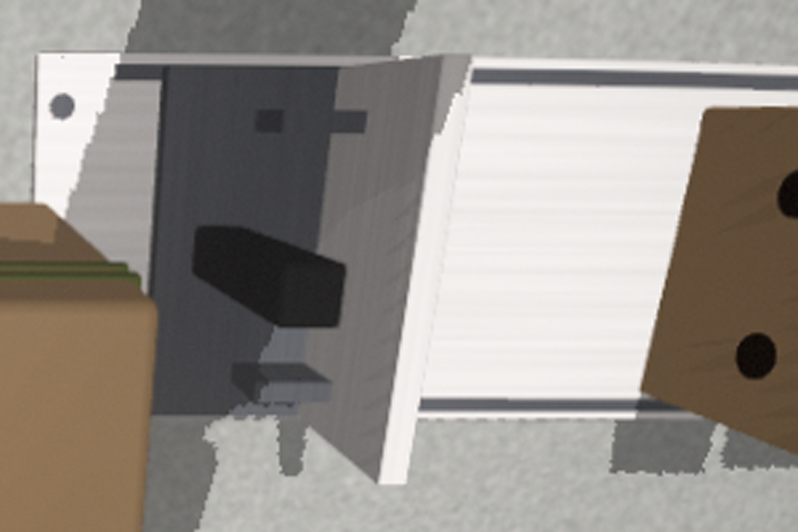

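```bash
python3 - <<'E'
from h import *
f=load("wrist2");w=lambda r:np.round(r*1000,1).tolist()
g=lambda p,z:ray(f,crop(p,340,45,2.66),z)
a=g([(38,52),(797,66)],.012);print("edge lo",w(a[:,:2]),np.degrees(np.arctan2(*(a[1]-a[0])[[1,0]])))
b=g([(160,413),(640,419)],.012);print("edge hi",w(b[:,:2]),np.degrees(np.arctan2(*(b[1]-b[0])[[1,0]])))
print("post top",w(g([(285,263),(345,265),(338,326),(278,325)],.125)[:,:2]))
p=g([(472,58),(407,484),(443,56),(379,484)],.102);print("plate",w(p[:,:2]))
c=g([(640,390),(703,108)],.012);print("outer bottom",w(c[:,:2]))
# rack frame
yaw=np.radians(10.3)
for o in [(.5197,.2353)]:
    T=lambda q:np.round(((q[:,:2]-o)@R(yaw))*1000,1).tolist()
    for q in (a,b,g([(285,263),(345,265),(338,326),(278,325)],.125),p,c):print(T(q))
E
```

```text
edge lo [[481.6, 26.2], [426.8, 326.9]] 100.32846191864358
edge hi [[615.8, 110.0], [579.0, 322.3]] 99.82960939827815
post top [[534.1, 100.9], [531.3, 118.7], [549.4, 122.3], [552.5, 104.2]]
plate [[465.4, 148.1], [601.2, 174.2], [466.6, 139.2], [603.0, 164.5]]
outer bottom [[566.4, 316.8], [449.9, 294.9]]
[[-74.9, -198.9], [-75.0, 106.8]]
[[72.2, -140.5], [73.9, 75.0]]
[[-9.8, -134.8], [-9.4, -116.8], [9.0, -116.5], [8.8, -134.8]]
[[-69.0, -76.0], [69.3, -74.7], [-69.4, -85.1], [69.3, -84.6]]
[[60.5, 71.8], [-58.0, 71.1]]
```

```bash
python3 -m crank '[[[-1,-0.7,0,5.85,0.3],[-1,-0.7,0,5.85,0],[-1,-0.7,0,5.85,0],[-1,-0.7,0,5.85,0],[-1,0,0,0,0],[-1,0,0,0,0]]]'; python3 go.py 0.5207 0.2335 0.08 100.3
python3 - <<'E'
from plant import *
import cv2,pickle
for n in ["side"]:
    f=grab_frame(n);cv2.imwrite(f"pics/{n}3.png",cv2.resize(f["frame"][50:250,100:400,::-1],None,fx=2.6,fy=2.6));pickle.dump(f,open(f"pics/{n}3.pkl","wb"))
E
```

```text
time: 6.68
tool_pos: [0.5252, 0.229, 0.2584]
tool_rot: [-0.704, 0.705, 0.061, -0.062]
contact_force: [0.8, -0.8, -3.2]
gripper_width: 0.517
t 6.67 pos [0.5252 0.229  0.2584] F [ 0.8 -0.8 -3.2] w 0.517 q [ 0.28 -0.08  1.7  -0.    1.52 -1.46]
tool x [ 0.985  0.173 -0.001] y [-0.001 -0.001 -1.   ] z [-0.173  0.985 -0.001]
jaw yaw 99.94
delta now-axes cm [-0.34 17.84  0.54]
twist about tool y -0.36  (q6 alt +-180)
after twist jaw yaw 100.3 delta cm [-0.34 17.84  0.54]
```

View pics/side3.png

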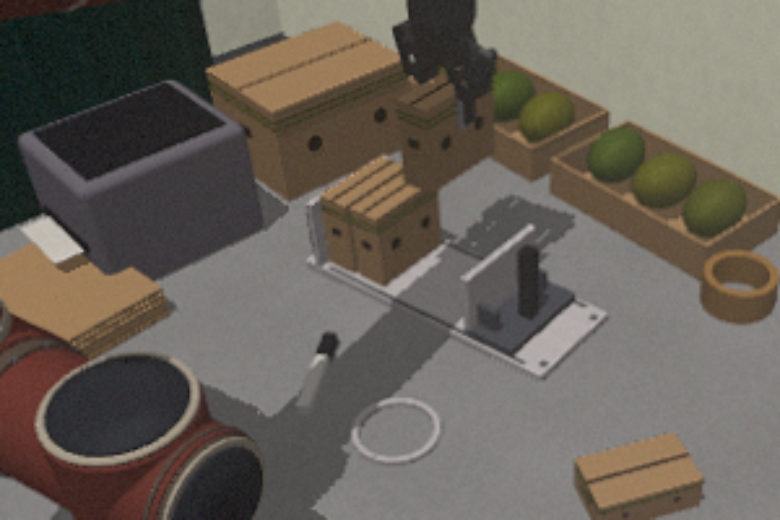

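The carton hangs upright above the gap. I'll go down in two stages.

```bash
python3 -m crank '[[[-1,-0.34,0,0.54,-0.36],[-1,0,5,0,0],[-1,0,5,0,0],[-1,0,4.3,0,0],[-1,0,2.5,0,0],[-1,0,0.7,0,0],[-1,0,0,0,0],[-1,0,0,0,0]]]'; python3 go.py 0.5207 0.2335 0.075 100.3
```

```text
time: 7.72
tool_pos: [0.5221, 0.235, 0.0863]
tool_rot: [0.704, -0.704, -0.065, 0.062]
contact_force: [0.6, 0.4, -2.0]
gripper_width: 0.523
t 7.72 pos [0.5221 0.235  0.0863] F [ 0.6  0.4 -2. ] w 0.523 q [ 0.29  0.06  1.86  0.    1.22 -1.46]
tool x [0.984 0.179 0.003] y [ 0.003  0.001 -1.   ] z [-0.179  0.984  0.   ]
jaw yaw 100.32
delta now-axes cm [-0.17  1.13 -0.12]
twist about tool y 0.02  (q6 alt +-180)
after twist jaw yaw 100.3 delta cm [-0.17  1.13 -0.12]
```

```bash
python3 -m crank '[[[-1,-0.15,0.7,-0.1,0],[-1,0,0.3,0,0],[-1,0,0,0,0],[-1,0,0,0,0]]]'; python3 go.py 0.5207 0.2335 0.074 100.3
```

```text
time: 8.22
tool_pos: [0.5194, 0.2335, 0.0742]
tool_rot: [0.704, -0.704, -0.064, 0.064]
contact_force: [0.1, -0.4, -2.6]
gripper_width: 0.517
t 8.22 pos [0.5194 0.2335 0.0742] F [ 0.1 -0.4 -2.6] w 0.517 q [ 0.29  0.07  1.87  0.    1.2  -1.46]
tool x [ 0.984  0.18  -0.   ] y [-0. -0. -1.] z [-0.18   0.984  0.   ]
jaw yaw 100.35
delta now-axes cm [ 0.13  0.02 -0.03]
twist about tool y 0.05  (q6 alt +-180)
after twist jaw yaw 100.3 delta cm [ 0.13  0.02 -0.03]
```

Not resting yet, since the full weight is still carried. I'll go down in small steps and watch the force.

```bash
python3 -m crank '[[[-1,0.1,0.15,0,0],[-1,0,0,0,0],[-1,0,0,0,0]]]';python3 -m crank '[[[-1,0,0.15,0,0],[-1,0,0,0,0]]]'
```

```text
time: 8.6
tool_pos: [0.5208, 0.2339, 0.0741]
tool_rot: [0.704, -0.704, -0.064, 0.064]
contact_force: [-5.8, -0.0, 6.4]
gripper_width: 0.522
time: 8.85
tool_pos: [0.5208, 0.234, 0.0741]
tool_rot: [-0.704, 0.704, 0.064, -0.064]
contact_force: [-7.9, -2.0, 12.9]
gripper_width: 0.519
```

```bash
python3 -m crank '[[[-1,0,-0.2,0,0],[0.3,0,0,0,0],[0.5,0,0,0,0],[0.6,0,0,0,0],[0.6,0,0,0,0]]]';python3 go.py
```

```text
time: 9.48
tool_pos: [0.5204, 0.2337, 0.0732]
tool_rot: [-0.704, 0.704, 0.064, -0.064]
contact_force: [-0.3, -0.4, -0.0]
gripper_width: 0.801
t 9.47 pos [0.5204 0.2337 0.0732] F [-0.3 -0.4 -0. ] w 0.801 q [ 0.29  0.08  1.87 -0.    1.2  -1.46]
tool x [ 0.984  0.179 -0.   ] y [-0. -0. -1.] z [-0.179  0.984 -0.   ]
jaw yaw 100.34
```

```bash
python3 -m crank '[[[0.6,0,-3,0,0],[0.6,0,-5,0,0],[0.6,0,-5,0,0],[0.6,0,-5,0,10],[0.6,0,0,0,10],[0.6,0,0,0,10],[0.6,0,0,0,10],[0.6,0,0,0,10]]]'; python3 -m crank '[[[0.6,0,0,0,10],[0.6,0,0,0,10],[0.6,0,0,0,10],[0.6,0,0,0,10],[0.6,0,0,0,0]]]'
python3 go.py 0.542 0.1115 0.25 10.3
python3 - <<'E'
from plant import *
import cv2,pickle
for n in ["side","wrist"]:
    f=grab_frame(n);cv2.imwrite(f"pics/{n}4.png",f["frame"][:,:,::-1]);pickle.dump(f,open(f"pics/{n}4.pkl","wb"))
E
```

```text
time: 10.48
tool_pos: [0.5204, 0.2337, 0.2532]
tool_rot: [-0.664, 0.665, -0.242, 0.242]
contact_force: [-0.6, 0.9, 0.1]
gripper_width: 0.799
time: 11.1
tool_pos: [0.5204, 0.2336, 0.2532]
tool_rot: [-0.543, 0.544, -0.452, 0.452]
contact_force: [-0.0, -0.1, -0.0]
gripper_width: 0.798
t 11.1 pos [0.5204 0.2336 0.2532] F [-0.  -0.1 -0. ] w 0.798 q [ 0.29 -0.09  1.72 -0.    1.51  0.11]
tool x [ 0.182 -0.983  0.   ] y [-0. -0. -1.] z [ 0.983  0.182 -0.   ]
jaw yaw 10.46
delta now-axes cm [12.4   0.32 -0.09]
twist about tool y 0.16  (q6 alt +-180)
after twist jaw yaw 10.3 delta cm [12.4   0.32 -0.06]
```

View pics/side4.png

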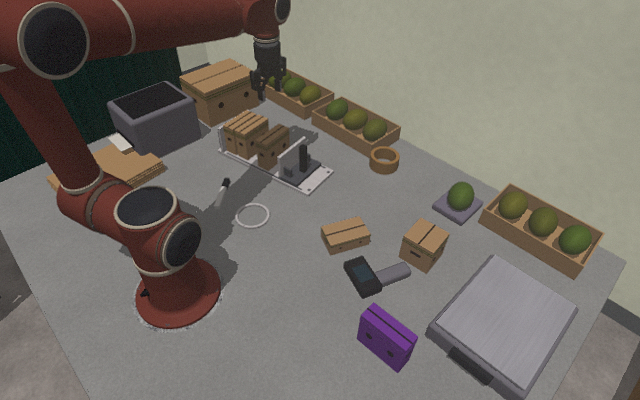

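View pics/wrist4.png

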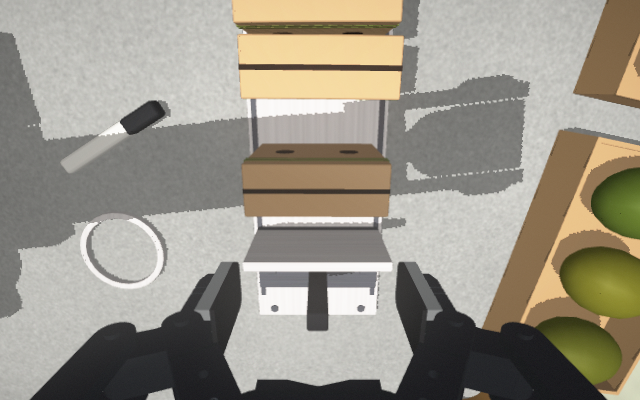

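The new carton stands upright and square in the gap, with its top at (243..391, 160..215). The stop plate is at row 265 and the post at (317,290), on the centre line. Now to the post.

```bash
python3 -m crank '[[[0.6,6.2,0,-0.06,0.16],[0.6,6.2,0,0,0],[0.2,0,5,0,0],[0.2,0,0,0,0],[0.2,0,0,0,0]]]'
python3 go.py 0.542 0.1115 0.086 10.3
python3 - <<'E'
from plant import *
import cv2,pickle
for n in ["wrist"]:
    f=grab_frame(n);cv2.imwrite(f"pics/{n}5.png",f["frame"][:,:,::-1]);pickle.dump(f,open(f"pics/{n}5.pkl","wb"))
E
```

```text
time: 11.82
tool_pos: [0.5422, 0.1121, 0.2044]
tool_rot: [0.543, -0.543, 0.453, -0.453]
contact_force: [0.4, -0.1, -0.2]
gripper_width: 0.599
t 11.82 pos [0.5422 0.1121 0.2044] F [ 0.4 -0.1 -0.2] w 0.599 q [ 0.07 -0.1   1.81  0.    1.43 -0.11]
tool x [ 0.178 -0.984  0.   ] y [ 0.001  0.    -1.   ] z [0.984 0.178 0.001]
jaw yaw 10.28
delta now-axes cm [ 0.05 11.84 -0.04]
twist about tool y -0.02  (q6 alt +-180)
after twist jaw yaw 10.3 delta cm [ 0.05 11.84 -0.04]
```

View pics/wrist5.png

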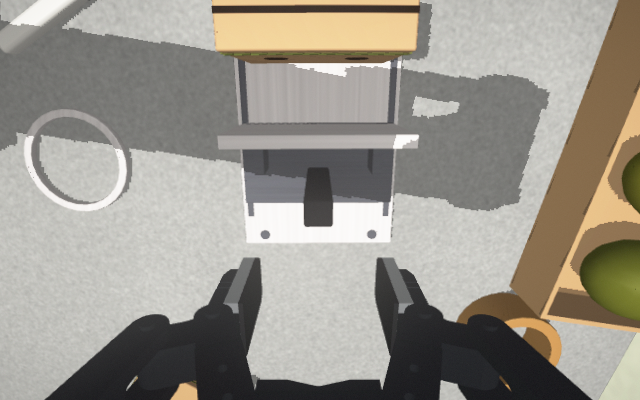

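The post top, around (318,215), is midway between the pads. I'll go down and pinch it.

```bash
python3 -m crank '[[[0.2,0,5,0,0],[0.2,0,4.5,0,0],[0.2,0,1.7,0,0],[0.2,0,0.5,0,0],[-1,0,0,0,0],[-1,0,0,0,0],[-1,0,0,0,0],[-1,0,0,0,0]]]'
python3 go.py 0.542 0.1115 0.086 10.3
python3 - <<'E'
from plant import *
import cv2
f=grab_frame("wrist");cv2.imwrite("pics/wrist6.png",f["frame"][:,:,::-1])
E
```

```text
time: 12.88
tool_pos: [0.5423, 0.1115, 0.0889]
tool_rot: [0.543, -0.543, 0.453, -0.454]
contact_force: [-4.8, -0.2, 5.6]
gripper_width: 0.226
t 12.88 pos [0.5423 0.1115 0.0889] F [-4.8 -0.2  5.6] w 0.226 q [ 0.07  0.02  1.9  -0.    1.23 -0.11]
tool x [ 0.177 -0.984  0.   ] y [ 0.001 -0.    -1.   ] z [0.984 0.177 0.   ]
jaw yaw 10.22
delta now-axes cm [-0.    0.29 -0.03]
twist about tool y -0.08  (q6 alt +-180)
after twist jaw yaw 10.3 delta cm [-0.    0.29 -0.03]
```

View pics/wrist6.png

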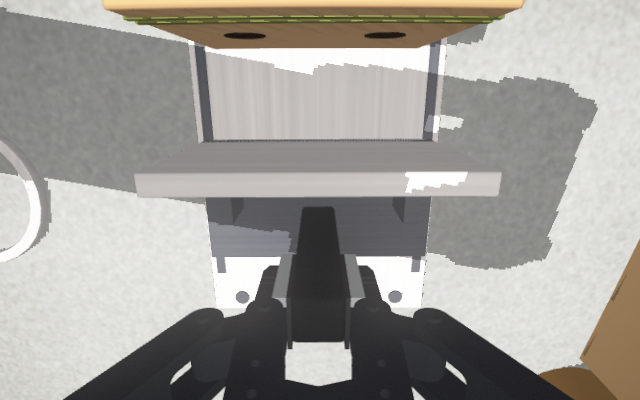

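```bash
python3 -m crank '[[[-1,-0.5,0,0,0],[-1,-1.2,0,0,0],[-1,-1.2,0,0,0],[-1,-1.0,0,0,0],[-1,-0.6,0,0,0],[-1,-0.5,0,0,0],[-1,-0.5,0,0,0],[-1,-0.5,0,0,0]]]'; python3 -m crank '[[[-1,-0.5,0,0,0],[-1,-0.5,0,0,0],[-1,-0.5,0,0,0],[-1,-0.5,0,0,0],[-1,-0.5,0,0,0],[-1,-0.5,0,0,0],[-1,-0.5,0,0,0]]]'
python3 go.py 0.5224 0.2205 0.089 10.3
python3 - <<'E'
from plant import *
import cv2
f=grab_frame("side");cv2.imwrite("pics/side7.png",cv2.resize(f["frame"][80:230,180:380,::-1],None,fx=4,fy=4))
E
```

```text
time: 13.92
tool_pos: [0.5316, 0.1696, 0.0889]
tool_rot: [-0.542, 0.543, -0.453, 0.454]
contact_force: [-6.1, -6.2, 7.5]
gripper_width: 0.23
time: 14.8
tool_pos: [0.5252, 0.2041, 0.0888]
tool_rot: [-0.542, 0.543, -0.453, 0.454]
contact_force: [-7.1, -6.5, 7.5]
gripper_width: 0.229
t 14.8 pos [0.5252 0.2041 0.0888] F [-7.1 -6.5  7.5] w 0.229 q [ 0.24  0.04  1.87 -0.    1.23  0.06]
tool x [ 0.177 -0.984  0.003] y [-0.    -0.003 -1.   ] z [ 0.984  0.177 -0.001]
jaw yaw 10.21
delta now-axes cm [-1.66 -0.02  0.01]
twist about tool y -0.09  (q6 alt +-180)
after twist jaw yaw 10.3 delta cm [-1.66 -0.02  0.01]
```

View pics/side7.png

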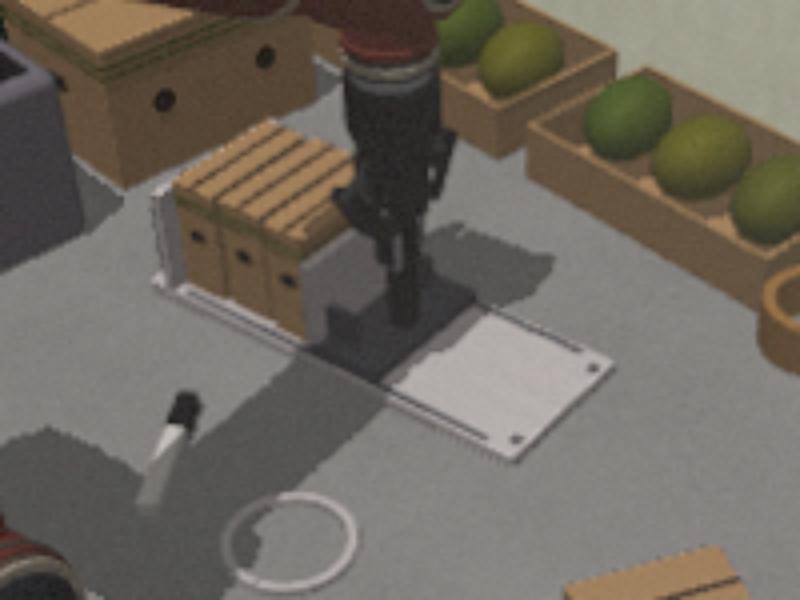

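The stop is pushing the three cartons together, all upright. I'll close the last ~16 mm slowly and watch the force.

```bash
python3 -m crank '[[[-1,-0.4,0,0,0],[-1,-0.4,0,0,0],[-1,-0.3,0,0,0],[-1,0,0,0,0]]]'; python3 -m crank '[[[-1,-0.2,0,0,0],[-1,0,0,0,0]]]'; python3 -m crank '[[[-1,-0.2,0,0,0],[-1,0,0,0,0]]]';python3 go.py 0.5224 0.2205 0.089 10.3
```

```text
time: 15.35
tool_pos: [0.5233, 0.2148, 0.0889]
tool_rot: [-0.542, 0.543, -0.453, 0.454]
contact_force: [-7.4, -6.1, 7.9]
gripper_width: 0.227
time: 15.6
tool_pos: [0.5229, 0.2165, 0.0889]
tool_rot: [-0.542, 0.544, -0.453, 0.454]
contact_force: [-7.7, -6.1, 8.0]
gripper_width: 0.225
time: 15.85
tool_pos: [0.5225, 0.2184, 0.0888]
tool_rot: [-0.541, 0.544, -0.453, 0.454]
contact_force: [-6.8, -7.8, 8.1]
gripper_width: 0.227
t 15.85 pos [0.5225 0.2184 0.0888] F [-6.8 -7.8  8.1] w 0.227 q [ 0.27  0.05  1.87 -0.    1.23  0.09]
tool x [ 0.177 -0.984  0.003] y [-0.001 -0.003 -1.   ] z [ 0.984  0.177 -0.001]
jaw yaw 10.22
delta now-axes cm [-0.21 -0.02  0.02]
twist about tool y -0.08  (q6 alt +-180)
after twist jaw yaw 10.3 delta cm [-0.21 -0.02  0.02]
```

```bash
python3 -m crank '[[[-1,-0.1,0,0,0],[-1,0,0,0,0]]]'; python3 -m crank '[[[-1,-0.1,0,0,0],[-1,0,0,0,0]]]'; python3 -m crank '[[[-1,-0.1,0,0,0],[-1,0,0,0,0]]]'; python3 go.py
```

```text
time: 16.1
tool_pos: [0.5225, 0.219, 0.0888]
tool_rot: [-0.541, 0.544, -0.453, 0.454]
contact_force: [-7.4, -8.4, 9.2]
gripper_width: 0.225
time: 16.35
tool_pos: [0.5223, 0.2197, 0.0889]
tool_rot: [-0.541, 0.544, -0.453, 0.454]
contact_force: [-6.5, -10.4, 9.3]
gripper_width: 0.227
time: 16.6
tool_pos: [0.5221, 0.2207, 0.0889]
tool_rot: [-0.541, 0.544, -0.453, 0.454]
contact_force: [-7.8, -10.1, 9.0]
gripper_width: 0.225
t 16.6 pos [0.5221 0.2207 0.0889] F [ -7.8 -10.1   9. ] w 0.225 q [ 0.27  0.05  1.87 -0.    1.23  0.09]
tool x [ 0.177 -0.984  0.004] y [-0.001 -0.005 -1.   ] z [ 0.984  0.177 -0.001]
jaw yaw 10.21
```

```bash
python3 -m crank '[[[-1,-0.1,0,0,0],[-1,0,0,0,0]]]'; python3 -m crank '[[[-1,-0.1,0,0,0],[-1,0,0,0,0]]]'; python3 -m crank '[[[-1,-0.1,0,0,0],[-1,0,0,0,0]]]'; python3 - <<'E'
from plant import *
import cv2
f=grab_frame("side");cv2.imwrite("pics/side8.png",cv2.resize(f["frame"][100:200,200:310,::-1],None,fx=6,fy=6,interpolation=cv2.INTER_CUBIC))
E
```

```text
time: 16.85
tool_pos: [0.522, 0.2215, 0.0889]
tool_rot: [-0.541, 0.544, -0.452, 0.455]
contact_force: [-6.7, -10.9, 8.3]
gripper_width: 0.221
time: 17.1
tool_pos: [0.522, 0.2215, 0.0888]
tool_rot: [-0.54, 0.545, -0.452, 0.455]
contact_force: [-7.4, -15.5, 10.4]
gripper_width: 0.224
time: 17.35
tool_pos: [0.522, 0.2215, 0.0888]
tool_rot: [-0.54, 0.545, -0.451, 0.455]
contact_force: [-6.6, -19.0, 8.4]
gripper_width: 0.225
```

View pics/side8.png

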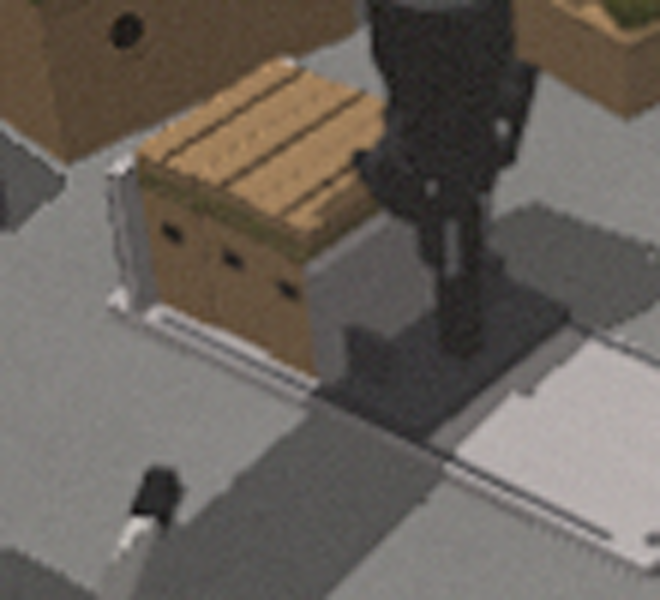

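The row is snug: position stalled at rack y ≈ -14 mm while force rose to 19 N. I'll relieve it slightly, let go, rise and check.

```bash
python3 -m crank '[[[-1,0.1,0,0,0],[-0.3,0,0,0,0],[0.2,0,0,0,0],[0.2,0,0,0,0],[0.2,0,-3,0,0],[0.2,0,-5,0,0],[0.2,0,-5,0,0],[0.2,0,-5,0,0]]]'; python3 -m crank '[[[0.2,6,-3,0,0],[0.2,6,0,0,0],[0.2,4,0,0,0],[0.2,0,0,0,0],[0.2,0,0,0,0]]]'; python3 go.py
python3 - <<'E'
from plant import *
import cv2,pickle
for n in ["side","wrist","top"]:
    f=grab_frame(n);pickle.dump(f,open(f"pics/{n}9.pkl","wb"));im=f["frame"][:,:,::-1]
    if n=="side": im=cv2.resize(im[100:200,200:310],None,fx=6,fy=6,interpolation=cv2.INTER_CUBIC)
    if n=="top": im=cv2.resize(im[125:225,115:305],None,fx=4,fy=4,interpolation=cv2.INTER_CUBIC)
    cv2.imwrite(f"pics/{n}9.png",im)
E
```

```text
time: 18.4
tool_pos: [0.5214, 0.225, 0.268]
tool_rot: [0.543, -0.542, 0.454, -0.454]
contact_force: [0.8, -0.2, -0.9]
gripper_width: 0.597
time: 19.02
tool_pos: [0.5491, 0.0719, 0.2942]
tool_rot: [0.543, -0.542, 0.454, -0.453]
contact_force: [0.8, 0.0, -0.2]
gripper_width: 0.6
t 19.02 pos [0.5491 0.0719 0.2942] F [ 0.8  0.  -0.2] w 0.6 q [-0.   -0.15  1.7   0.    1.59 -0.18]
tool x [ 0.177 -0.984 -0.001] y [-0.     0.001 -1.   ] z [ 0.984  0.177 -0.   ]
jaw yaw 10.2
```

View pics/side9.png

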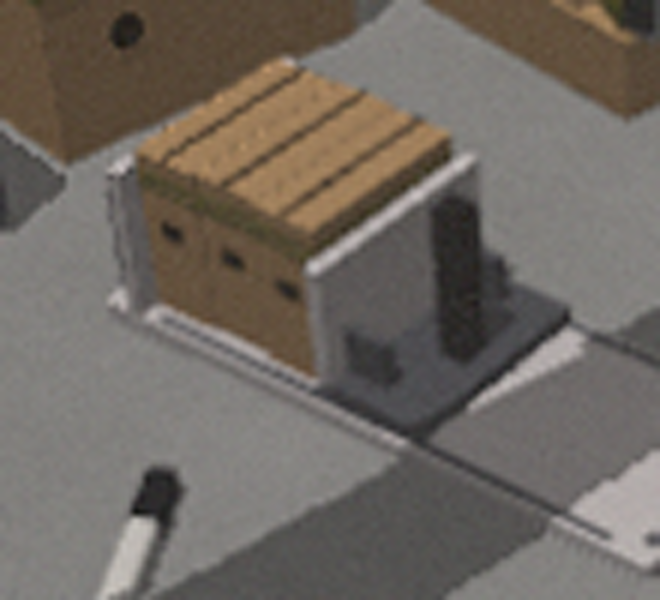

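View pics/wrist9.png

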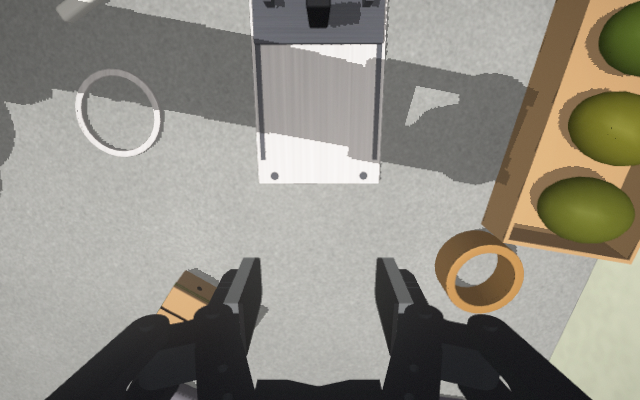

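View pics/top9.png

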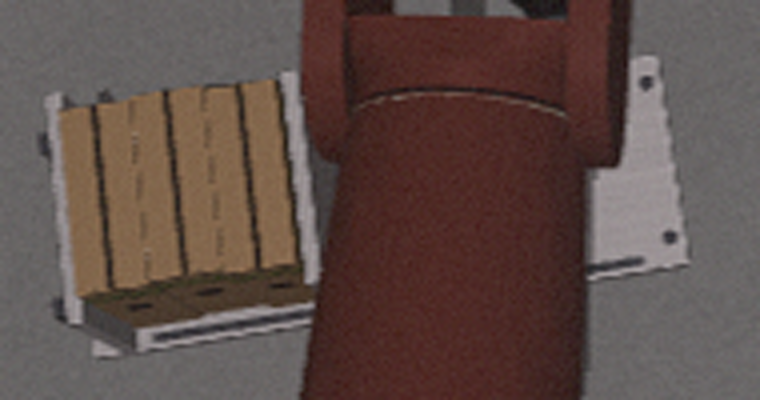

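All three cartons stand upright, flush and snug between the wall and the stop plate. The gripper is clear, with no contact force, so I'm handing the job in.

```bash
python3 -c "
from plant import *
print(job_done())"
```

```text
the job is handed in; nothing more can be done
None
```

The slim carton now stands in the cradle between its two neighbours and the end stop, turned the same way. The end stop holds all three in one snug row against the fixed end wall. I set the carton down in the gap and let go. I then pinched the stop's post and pushed until it stalled at about rack y = -14 mm (-15 mm expected), with the force rising to about 19 N. After that I let go, raised the gripper and moved it clear.

The last side and top pictures show three upright, flush cartons with no visible gaps and the stop plate against them. The wrist force read about 0 with nothing touched, and the clock was at about 19 s of the 46 s allowed. The wrist picture before the push showed the two original cartons about 2 to 3 mm sideways of the added one; I left that as it was. No check failed.

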